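# Fit the keyed honing disc on the bench sharpener

### The arm

A 6-joint arm with a two-finger parallel gripper is mounted at the origin on a cart in front of the work surface, level with it; the furniture and walls round the work are solid. World frame = base frame: x ahead of the robot, y to its left, z up, the work surface at z = 0. Lengths are in mm, angles in rad, forces in N, time in s.
With the tool pointing down it reaches from about 300 to 775 mm from the base axis. Payload 14.6 kg.
Tool frame: the origin (TCP) lies between the finger pads; the fingertips stand 11 mm ahead of it and the grasp point (between the pads) lies 8 mm behind it; z points along the fingers, y is the direction in which the jaws open and shut (so a half turn about z gives the same grasp; the last joint's range is limited). The gripper opens to 94 mm and grips with 3 to 60 N. Pads are 16 mm wide; open, the fingers measure 119 mm over their backs; the gripper's body (75 mm by 177 mm) begins 78 mm behind the grasp point.
Start: joints at [1.244, 0.3, 1.521, -0, 1.321, -0.067], TCP at [141.286, 531.533, 216.446] pointing down, gripper open.
Joint ranges: [-3.03, 3.03], [-0.79, 2.21], [0.23, 2.52], [-1.04, 4.18], [0, 3.07], [-2.55, 2.55]. Speed limits (rad/s): [2.22, 2.22, 2.57, 3.14, 3.14, 3.14].

### API

Orientations are given as [roll, pitch, yaw] about the fixed x, y, z axes, in that order (R = Rz(yaw) Ry(pitch) Rx(roll)).
In Python, from cell import * gives the robot as it stands.
- The arm moves only by the tool arm_command, never from a script. Its argument "deltas" is a list of rows, each an object with "xyz": the shift along the world's x, y, z in m, a list of three; "turn": the turn, a rotation vector about the world's x, y, z in rad, a list of three. A call has 1 to 12 rows; each row shifts and turns the commanded pose from where the row before left it; what a row does not reach is not made up. A row lasts 1/8 s, in which the tool goes at most 62.5 mm and 10.7 degrees, less where a joint would pass 70% of its speed; a pose out of reach is approached as far as the arm can. A call with a gripper value outside its range is refused whole. "gripper" is the closure, from 0 (fully open) to 1 (shut), set as the call begins (left out, the last holds). The fingers move at their own pace and stop on an object; "force" is the grip in N (left out, the last holds). Time passes only in rows, so rows that do not move let the fingers close. It gives the time, the measured TCP pose, the force and the opening at its end, in the units of the state.
- read_state(): the state, without advancing time (a new reading comes with each control period).
- camera(name): name is "scene" or "top"; returns a dict with "color" (400x640x3 uint8, red, green, blue), "fx", "fy", "cx", "cy" (pixels), "k1" (the pictures are not rectified: a ray, as slopes to the right and down, at radius r is drawn at 1 + k1 r^2 times it, then the intrinsics apply), "rvec" (rotation vector, rad) and "tvec" (3), from world to camera coordinates, as OpenCV has them. Camera axes: x right, y down, z forward; pixel columns grow to the right and rows downward; lengths in mm; the calibration is good to about 2 mm. A picture is of the moment at which its call begins. There is no depth.
- sign_off(): hands the job in, once; it reports no verdict.
The state is a dict: "clock": time; "joints": joint angles; "qd": joint speeds; "effort": joint torques, N m; "eef_pos": TCP position; "eef_rot": TCP orientation; "wrist_force": force on the tool from outside, world axes, zero at the start; "moment": the same for the moment, N m; "finger_gap": finger opening in mm.
Only numpy, scipy, OpenCV 4.12 (cv2) and the standard library are available. Lean on these libraries where they do the work, as an engineer would, in place of code of your own. Each camera call takes 0.05 s, during which the arm holds its last target.

### The job

Put the honing disc that has a keyway in its hub onto the spindle of the bench sharpener, turned so that its keyway lines up with the key of the spindle and it sits fully home, flat on the flange. Then let go of it; leave the other disc, the one with a plain round hub, where it lies.

Things in the scene. Friction and masses are not known exactly. Their poses are not given: they have to be found in the camera images.
- keyed_disc: disc to fit, loose: steel plate 120 mm across, 10 mm thick; on it an aluminium hub 30 mm high, oblong, two flats 50 mm apart (y = +-25 mm, grip there from above), round ends at x = -30 and +42. 32 mm bore through all, and from it a keyway 20 mm wide along +x to 33 mm from the axis, through all. Origin: on the bore's axis at the underside; z up, +x along the keyway. 0.3 to 0.65 kg.
- plain_disc: the other disc, not wanted: loose, same plate (120 mm across, 10 mm thick), but a round hub 50 mm across, 30 mm high, with a plain round 32 mm bore and no keyway. Origin: on its axis at the underside; z up. Which disc lies left and which right of the sharpener varies.
- sharpener: bench sharpener, fixed: grey square housing 150 x 150 mm, 45 mm high; on its top a round steel flange (76 mm across, 6 mm high) with an upright tapered spindle. Origin: underside, on the spindle's axis; z up; +x from the axis along the spindle's key, towards the side with switch and vent slots (roughly facing the robot).
- seat (a point): point on the spindle's axis at the flange's top, 51 mm above the bench, where the fitted disc's underside lies; axes as the sharpener's. Spindle: 37 mm high from here, 27 mm thick at the foot, 8 at the tip. Key: one rib along +x out to 27 mm from the axis, 29 mm high, 14 mm thick at the foot, 5 at the top. Disc's +x must point as this +x.

How it is judged:
By the outcome, as a careful person would: the job done as asked, in the order asked, and still so for the second after the job is handed in, with the robot touching nothing.
It also fails if it takes over 38 s, if anything falls off the work surface, if the arm or the gripper's body presses on something with over 40 N, if the wrist force passes 120 N, or if a joint passes its speed limit or range.

## Working session

There is one attempt and no reset: what is moved stays moved. The work goes in short steps, Python scripts to look and compute and a tool call to move; the robot and the scene stay as the last step left them, time stands still between calls to the robot, and variables do not carry over. Pictures are saved under pics/ and viewed, and the job is handed in when it is done.

Besides the shell and the picture viewer there is one more tool, called after ">>>" in YAML: its name, and indented under it one key for each argument. arm_command: Moves the arm, as the interface text tells. Its arguments: {"type":"object","properties":{"deltas":{"type":"array","items":{"type":"object","properties":{"xyz":{"type":"array","items":{"type":"number"}},"turn":{"type":"array","items":{"type":"number"}}}}},"gripper":{"type":"number"},"force":{"type":"number"}},"required":["deltas"]}

```bash
mkdir -p pics
python3 - <<'E'
from cell import *
import cv2,pickle
d={}
for n in("scene","top"):
    c=camera(n);d[n]=c;cv2.imwrite(f"pics/{n}0.png",c["color"][:,:,::-1]);print(n,{k:v for k,v in c.items() if k!="color"})
pickle.dump(d,open("c0.pkl","wb"))
print(read_state())
E
```

```text
scene {'fx': 374.68535701263147, 'fy': 374.68535701263147, 'cx': 322.3063436669502, 'cy': 200.14515611674162, 'k1': -0.025964446275042536, 'rvec': array([ 1.98924312, -0.56652521,  0.37093522]), 'tvec': array([-473.12362503,  154.36674639,  770.12457293])}
top {'fx': 469.81588111975145, 'fy': 469.81588111975145, 'cx': 329.43808456479906, 'cy': 196.03387935787984, 'k1': 0.01831066818219491, 'rvec': array([ 2.16001246, -2.18558947,  0.11315029]), 'tvec': array([ -19.244857  ,  507.09603658, 1279.99975913])}
{'clock': 0.1, 'joints': array([ 1.24439323e+00,  3.00356906e-01,  1.52150711e+00, -7.25173378e-06,
        1.32072375e+00, -6.66089803e-02]), 'qd': array([-6.31415419e-04,  2.88702200e-04, -3.51699250e-04,  2.24622721e-03,
       -7.50970739e-05,  1.77354596e-04]), 'effort': array([ 4.69889983e-04, -5.32646620e+01, -3.53279507e+01,  7.09356135e-02,
        2.36155617e-02, -2.47116759e-05]), 'eef_pos': array([141.22167674, 531.32671779, 215.98026217]), 'eef_rot': array([-3.14059928e+00, -5.92258917e-05,  2.88180031e+00]), 'wrist_force': array([ 0.44148723, -0.68876045,  0.44131168]), 'moment': array([-0.01490028, -0.00295578, -0.06834913]), 'finger_gap': 93.79251283792797}
```

```bash
ls
```

```text
c0.pkl
pics
```

View pics/scene0.png

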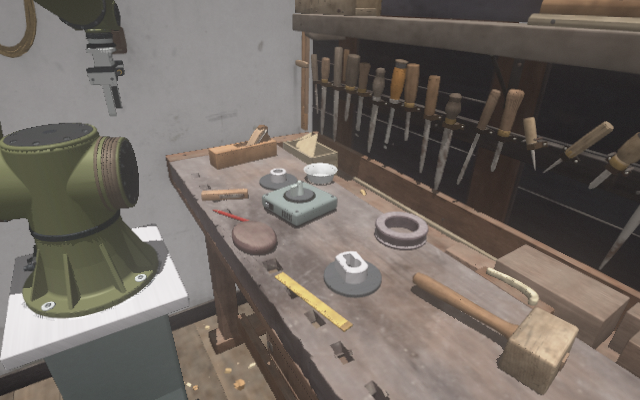

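View pics/top0.png

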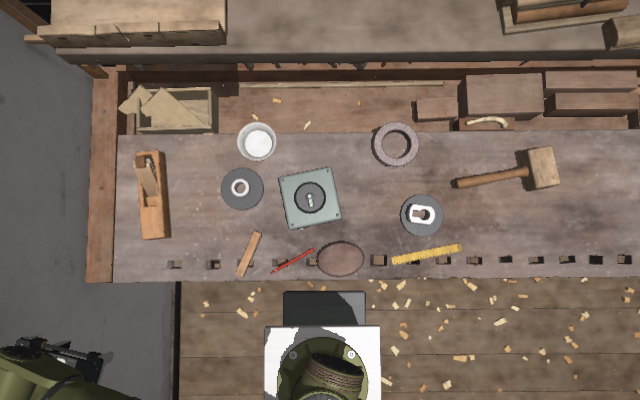

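Top view: the keyed disc is at about (421,215) right of the sharpener (310,198). The plain disc is at (241,188). I'll zoom in on the first two.

Run:
```python
import pickle,cv2,numpy as np
d=pickle.load(open("c0.pkl","rb"))
t=d["top"]["color"][:,:,::-1];s=d["scene"]["color"][:,:,::-1]
a=cv2.resize(t[185:245,391:451],(400,400),interpolation=cv2.INTER_CUBIC)
b=cv2.resize(t[160:235,272:347],(400,400),interpolation=cv2.INTER_CUBIC)
cv2.imwrite("pics/z1.png",np.hstack([a,b]))
a=cv2.resize(s[240:300,317:387],(400,343),interpolation=cv2.INTER_CUBIC)
b=cv2.resize(s[165:225,260:340],(400,343),interpolation=cv2.INTER_CUBIC)[:343]
cv2.imwrite("pics/z2.png",np.hstack([a,b]))
```

```text
(no output)
```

View pics/z1.png

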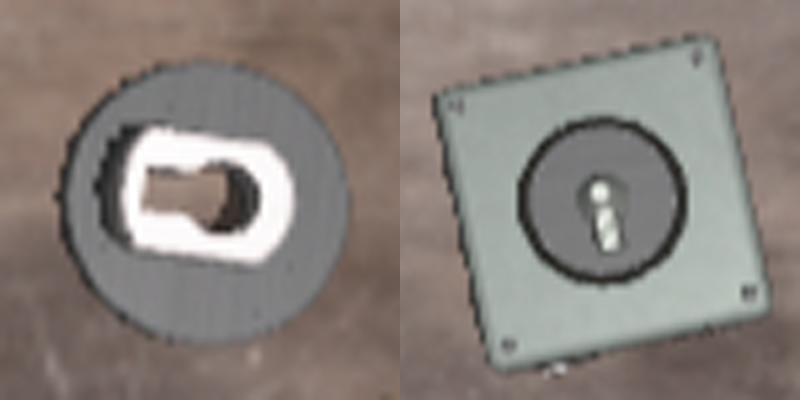

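View pics/z2.png

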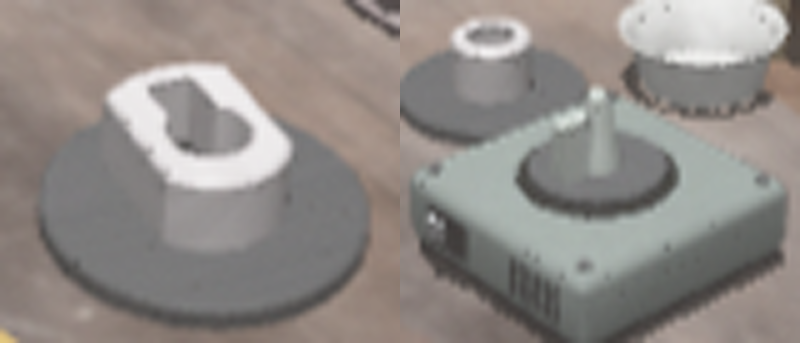

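```bash
cat > h.py <<'E'
import cv2,numpy as np
def cast(c,px,z):
    px=np.asarray(px,float).reshape(-1,2)
    q=np.c_[(px[:,0]-c["cx"])/c["fx"],(px[:,1]-c["cy"])/c["fy"]]
    u=q.copy()
    for _ in range(20):
        u=q/(1+c["k1"]*(u**2).sum(1,keepdims=True))
    R=cv2.Rodrigues(c["rvec"])[0];o=-R.T@c["tvec"]
    r=np.c_[u,np.ones(len(u))]@R
    return o+r*((z-o[2])/r[:,2])[:,None]
def proj(c,p):
    R=cv2.Rodrigues(c["rvec"])[0]
    return cv2.projectPoints(np.float64(p).reshape(-1,1,3),c["rvec"],c["tvec"],np.array([[c["fx"],0,c["cx"]],[0,c["fy"],c["cy"]],[0,0,1]]),np.array([c["k1"],0,0,0,0]))[0].reshape(-1,2)
def largest(m):
    cs=cv2.findContours(m.astype(np.uint8),cv2.RETR_EXTERNAL,cv2.CHAIN_APPROX_NONE)[0]
    return max(cs,key=cv2.contourArea)
E
python3 - <<'E'
from h import *
import pickle
d=pickle.load(open("c0.pkl","rb"));c=d["top"];im=c["color"].astype(int)
def roi(m,x0,x1,y0,y1):
    o=np.zeros_like(m);o[y0:y1,x0:x1]=m[y0:y1,x0:x1];return o
def analyse(c,im,box,tag):
    m=roi(im.min(2)>185,*box).astype(np.uint8)
    k=largest(m); w=cast(c,k,40)[:,:2]
    r=cv2.minAreaRect(w.astype(np.float32));print(tag,"hub rect",r)
    # keyway hole: subtract filled contour
    f=np.zeros_like(m);cv2.drawContours(f,[k],-1,1,-1)
    ys,xs=np.nonzero(f);P=cast(c,np.c_[xs,ys],40)[:,:2];ctr=P.mean(0)
    ys,xs=np.nonzero(f&(1-m));H=cast(c,np.c_[xs,ys],40)[:,:2]
    print("hub centroid",ctr,"hole centroid",H.mean(0),len(H),len(P))
    w_,v=np.linalg.eigh(np.cov(P.T));print("axis deg",np.degrees(np.arctan2(v[1,1],v[0,1])),np.sqrt(w_))
analyse(d["top"],im,(391,451,185,245),"top")
ims=d["scene"]["color"].astype(int)
analyse(d["scene"],ims,(317,387,240,300),"scene")
# plate
r,g,b=im[...,0],im[...,1],im[...,2]
m=roi((abs(r-b)<12)&(r>70)&(r<150),391,455,180,250)|roi(im.min(2)>185,391,451,185,245)
m=cv2.morphologyEx(m.astype(np.uint8),cv2.MORPH_OPEN,np.ones((3,3)))
k=cv2.convexHull(largest(m));w=cast(c,k,10)[:,:2].astype(np.float32);print("plate",cv2.fitEllipse(w),cv2.minEnclosingCircle(w))
# housing
m=roi((g-r>6),270,350,155,240);k=largest(m);w=cast(c,k,45)[:,:2].astype(np.float32);print("housing",cv2.minAreaRect(w))
m=roi((abs(r-g)<8)&(g<160)&(g>30),290,332,178,220);m=cv2.morphologyEx(m.astype(np.uint8),cv2.MORPH_OPEN,np.ones((3,3)))
k=cv2.convexHull(largest(m));w=cast(c,k,51)[:,:2].astype(np.float32);print("flange",cv2.fitEllipse(w))
m=roi(im.min(2)>140,295,327,180,212);ys,xs=np.nonzero(m);print(np.c_[xs,ys,im[ys,xs]])
E
```

```text
top hub rect ((453.0039367675781, -276.97430419921875), (68.63764953613281, 49.72947311401367), 80.53689575195312)
hub centroid [ 453.30796194 -276.51459302] hole centroid [ 453.39023544 -276.02204324] 149 416
axis deg 81.59263827750992 [13.61420946 18.57776691]
scene hub rect ((452.90380859375, -279.7856140136719), (72.47672271728516, 49.19036865234375), 80.2652587890625)
hub centroid [ 452.57345024 -280.23038297] hole centroid [ 454.08013866 -277.10972244] 153 481
axis deg 77.5325583973124 [13.64863656 19.66693706]
plate ((451.8238830566406, -282.6629333496094), (118.08577728271484, 118.93502807617188), 89.00477600097656) ((451.79095458984375, -282.1703186035156), 59.852867126464844)
housing ((501.1712646484375, 29.294815063476562), (144.6393585205078, 144.5470428466797), 10.94941234588623)
flange ((501.5347595214844, 29.178930282592773), (88.29178619384766, 90.20984649658203), 103.61862182617188)
[[295 180 157 165 160]
 [296 180 156 164 159]
 [297 180 157 165 160]
 ...
 [324 211 178 186 182]
 [325 211 179 188 183]
 [326 211 179 189 183]]
```

Run:
```python
from h import *
import pickle
d=pickle.load(open("c0.pkl","rb"))
def T(p,yaw,pts):
    a=np.radians(yaw);R=np.array([[np.cos(a),-np.sin(a),0],[np.sin(a),np.cos(a),0],[0,0,1]]);return np.array(pts,float)@R.T+p
s=T([501.3,29.2,0],-169.05,[[75,75,45],[75,-75,45],[-75,-75,45],[-75,75,45],[0,0,88],[27,0,80],[38,0,51],[-38,0,51],[0,38,51],[0,-38,51]])
k=T([452,-283,0],80.5,[[42,0,40],[-30,0,40],[33,10,40],[33,-10,40],[5,25,40],[5,-25,40],[60,0,10],[-60,0,10],[0,60,10],[0,-60,10],[-16,0,40]])
out=[]
for n,boxes in(("top",[(391,185,60),(272,160,75)]),("scene",[(317,235,70),(260,155,80)])):
    row=[]
    for (x,y,w),P in zip(boxes,(k,s)):
        i=cv2.resize(d[n]["color"][y:y+w,x:x+w,::-1],(300,300),interpolation=cv2.INTER_CUBIC)
        for u,v in proj(d[n],P): cv2.circle(i,(int((u+.5-x)*300/w),int((v+.5-y)*300/w)),2,(0,0,255),-1)
        row.append(i)
    out.append(np.hstack(row))
cv2.imwrite("pics/chk.png",np.vstack(out))
```

```text
(no output)
```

View pics/chk.png

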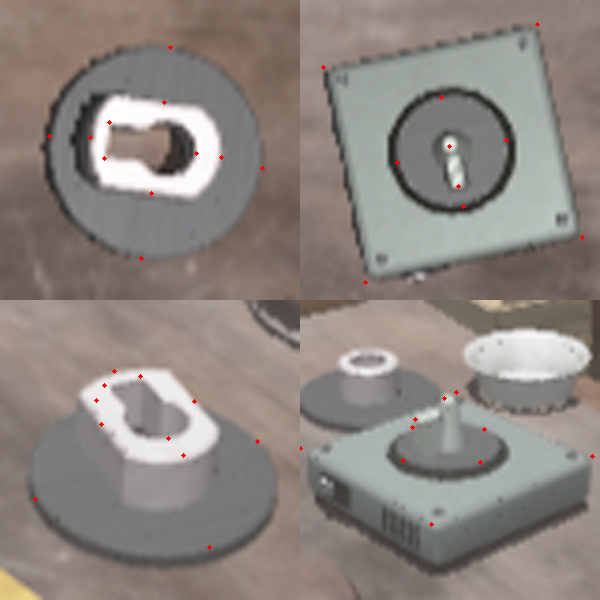

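Top-view points match within about 1 px. The scene view is offset 1–2 px, which is within calibration. The disc is at about (452,-283), yaw 80.5°. The sharpener is at about (501,29), yaw -169°. Moving over the disc.

>>> arm_command:
  deltas:
    - {"xyz": [0.029, -0.045, 0], "turn": [0, 0, -0.09]}
    - {"xyz": [0.029, -0.045, 0], "turn": [0, 0, -0.09]}
    - {"xyz": [0.029, -0.045, 0], "turn": [0, 0, -0.09]}
    - {"xyz": [0.029, -0.045, 0], "turn": [0, 0, -0.09]}
    - {"xyz": [0.029, -0.045, 0], "turn": [0, 0, -0.09]}
    - {"xyz": [0.029, -0.045, 0], "turn": [0, 0, -0.09]}
    - {"xyz": [0.029, -0.045, 0], "turn": [0, 0, -0.09]}
    - {"xyz": [0.029, -0.045, 0], "turn": [0, 0, -0.09]}
    - {"xyz": [0.029, -0.045, 0], "turn": [0, 0, -0.09]}
  gripper: 0

```text
clock: 1.23
eef_pos: [402.9, 124.9, 216.4]
eef_rot: [3.141, -0.0, 2.069]
wrist_force: [0.7, 1.4, 0.7]
finger_gap: 93.7
```

>>> arm_command:
  deltas:
    - {"xyz": [0.006, -0.05, -0.008], "turn": [0, 0, -0.083]}
    - {"xyz": [0.006, -0.05, -0.008], "turn": [0, 0, -0.083]}
    - {"xyz": [0.006, -0.05, -0.008], "turn": [0, 0, -0.083]}
    - {"xyz": [0.006, -0.05, -0.008], "turn": [0, 0, -0.083]}
    - {"xyz": [0.006, -0.05, -0.008], "turn": [0, 0, -0.083]}
    - {"xyz": [0.006, -0.05, -0.008], "turn": [0, 0, -0.083]}
    - {"xyz": [0.006, -0.05, -0.008], "turn": [0, 0, -0.083]}
    - {"xyz": [0.006, -0.05, -0.008], "turn": [0, 0, -0.083]}
    - {"xyz": [0, 0, 0]}

```text
validation failed for argument at $.de...
```

>>> arm_command:
  deltas:
    - {"xyz": [0.006, -0.05, -0.008], "turn": [0, 0, -0.083]}
    - {"xyz": [0.006, -0.05, -0.008], "turn": [0, 0, -0.083]}
    - {"xyz": [0.006, -0.05, -0.008], "turn": [0, 0, -0.083]}
    - {"xyz": [0.006, -0.05, -0.008], "turn": [0, 0, -0.083]}
    - {"xyz": [0.006, -0.05, -0.008], "turn": [0, 0, -0.083]}
    - {"xyz": [0.006, -0.05, -0.008], "turn": [0, 0, -0.083]}
    - {"xyz": [0.006, -0.05, -0.008], "turn": [0, 0, -0.083]}
    - {"xyz": [0.006, -0.05, -0.008], "turn": [0, 0, -0.083]}
    - {"xyz": [0, 0, 0], "turn": [0, 0, 0]}

```text
clock: 2.35
eef_pos: [449.7, -275.6, 151.2]
eef_rot: [-3.14, -0.001, 1.404]
wrist_force: [0.9, 0.9, -0.1]
finger_gap: 93.9
```

>>> arm_command:
  deltas:
    - {"xyz": [0.003, -0.002, -0.03], "turn": [0, 0, 0]}
    - {"xyz": [0, 0, -0.04], "turn": [0, 0, 0]}
    - {"xyz": [0, 0, -0.03], "turn": [0, 0, 0]}
    - {"xyz": [0, 0, -0.02], "turn": [0, 0, 0]}
    - {"xyz": [0, 0, -0.006], "turn": [0, 0, 0]}
    - {"xyz": [0, 0, 0], "turn": [0, 0, 0]}

```text
clock: 3.1
eef_pos: [453.4, -275.1, 26.8]
eef_rot: [3.142, 0.0, 1.409]
wrist_force: [0.5, -0.3, 0.5]
finger_gap: 94.2
```

Run:
```python
from cell import *
import cv2,numpy as np
L=[]
for n,(x,y,w) in(("scene",(297,200,110)),("top",(376,170,90))):
    i=camera(n)["color"][:,:,::-1]
    L.append(cv2.resize(i[y:y+w,x:x+w],(400,400),interpolation=cv2.INTER_CUBIC))
cv2.imwrite("pics/g1.png",np.hstack(L));s=read_state();print(s["eef_pos"],s["wrist_force"])
```

```text
[ 453.72003684 -275.49969559   27.38354878] [0.4864114  0.15213262 0.09980204]
```

View pics/g1.png

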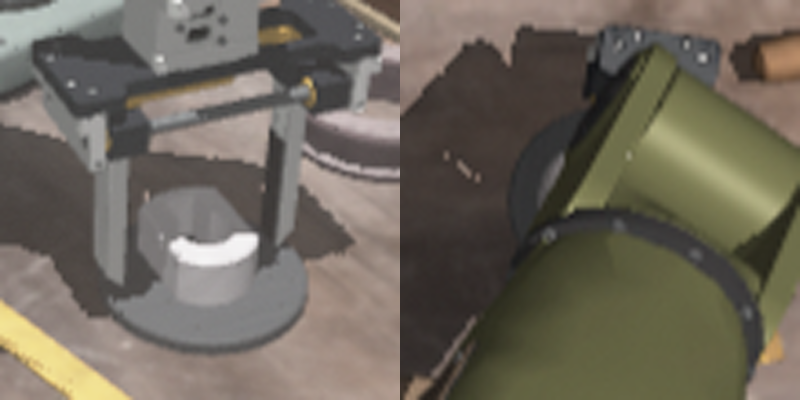

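The scene view shows the fingers straddling the hub, with the tips above the plate. Closing with a small shift.

>>> arm_command:
  deltas:
    - {"xyz": [0, -0.003, -0.002], "turn": [0, 0, 0]}
    - {"xyz": [0, 0, 0], "turn": [0, 0, 0]}
    - {"xyz": [0, 0, 0], "turn": [0, 0, 0]}
    - {"xyz": [0, 0, 0], "turn": [0, 0, 0]}
    - {"xyz": [0, 0, 0], "turn": [0, 0, 0]}
    - {"xyz": [0, 0, 0], "turn": [0, 0, 0]}
    - {"xyz": [0, 0, 0], "turn": [0, 0, 0]}
    - {"xyz": [0, 0, 0], "turn": [0, 0, 0]}
  gripper: 1
  force: 45

```text
clock: 4.2
eef_pos: [453.3, -278.5, 24.5]
eef_rot: [3.141, 0.0, 1.408]
wrist_force: [1.2, 0.4, -0.2]
finger_gap: 49.8
```

>>> arm_command:
  deltas:
    - {"xyz": [0, 0, 0.02], "turn": [0, 0, 0]}
    - {"xyz": [0, 0, 0.04], "turn": [0, 0, 0]}
    - {"xyz": [0, 0, 0.04], "turn": [0, 0, 0]}
    - {"xyz": [0, 0, 0.02], "turn": [0, 0, 0]}
    - {"xyz": [0, 0, 0], "turn": [0, 0, 0]}

```text
clock: 4.82
eef_pos: [453.5, -278.6, 145.2]
eef_rot: [3.14, 0.001, 1.408]
wrist_force: [0.6, -0.3, -4.3]
finger_gap: 49.9
```

>>> arm_command:
  deltas:
    - {"xyz": [0.004, 0.02, 0], "turn": [0, 0, 0.1]}
    - {"xyz": [0.004, 0.028, 0], "turn": [0, 0, 0.17]}
    - {"xyz": [0.004, 0.028, 0], "turn": [0, 0, 0.17]}
    - {"xyz": [0.004, 0.028, 0], "turn": [0, 0, 0.17]}
    - {"xyz": [0.004, 0.028, 0], "turn": [0, 0, 0.17]}
    - {"xyz": [0.004, 0.028, 0], "turn": [0, 0, 0.17]}
    - {"xyz": [0.004, 0.028, 0], "turn": [0, 0, 0.17]}
    - {"xyz": [0.004, 0.028, 0], "turn": [0, 0, 0.17]}
    - {"xyz": [0.004, 0.028, 0], "turn": [0, 0, 0.17]}
    - {"xyz": [0.004, 0.028, 0], "turn": [0, 0, 0.17]}
    - {"xyz": [0.003, 0.02, 0], "turn": [0, 0, 0.17]}
    - {"xyz": [0, 0.015, 0], "turn": [0, 0, 0.125]}

```text
clock: 6.32
eef_pos: [495.6, 29.4, 142.6]
eef_rot: [3.141, -0.003, -2.945]
wrist_force: [0.4, -0.5, -3.2]
finger_gap: 49.9
```

>>> arm_command:
  deltas:
    - {"xyz": [0, 0, 0], "turn": [0, 0, 0]}
    - {"xyz": [0, 0, 0], "turn": [0, 0, 0]}

```text
clock: 6.58
eef_pos: [495.9, 28.1, 143.6]
eef_rot: [3.141, -0.001, -2.953]
wrist_force: [-0.1, 0.3, -3.5]
finger_gap: 49.8
```

Run:
```python
from cell import *
import cv2,numpy as np,pickle
L=[];d={}
for n,(x,y,w) in(("scene",(240,120,120)),("top",(260,150,100))):
    d[n]=camera(n);i=d[n]["color"][:,:,::-1]
    L.append(cv2.resize(i[y:y+w,x:x+w],(400,400),interpolation=cv2.INTER_CUBIC))
pickle.dump(d,open("c1.pkl","wb"))
cv2.imwrite("pics/g2.png",np.hstack(L));s=read_state();print(s["eef_pos"],s["eef_rot"],s["wrist_force"],s["moment"],s["finger_gap"],s["clock"])
```

```text
[496.13466706  27.93321918 144.06851627] [ 3.14158621e+00 -6.11867161e-04 -2.95287805e+00] [-0.3389076   0.05527664 -3.57418904] [0.08125999 0.00951769 0.03828345] 49.62166203527282 6.675
```

View pics/g2.png

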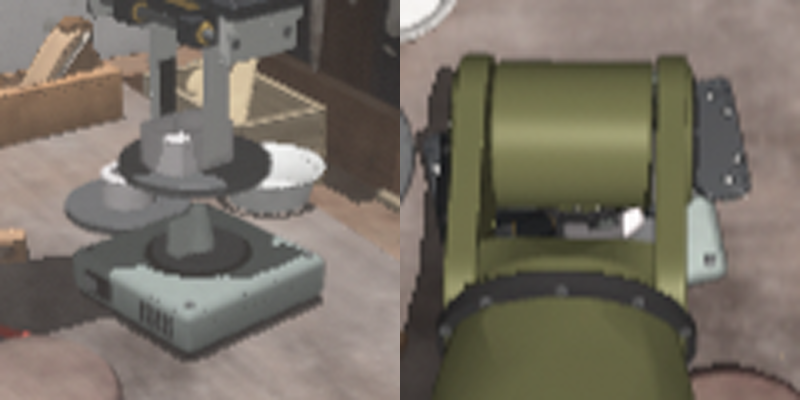

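Run:
```python
from h import *
import pickle
c=pickle.load(open("c1.pkl","rb"))["scene"]
a=np.linspace(0,2*np.pi,60,endpoint=False);C=np.c_[np.cos(a),np.sin(a)]
x,y,w=240,120,120;F=5
i=cv2.resize(c["color"][y:y+w,x:x+w,::-1],(600,600),interpolation=cv2.INTER_CUBIC)
def draw(P,col):
    for u,v in proj(c,P): cv2.circle(i,(int((u+.5-x)*F),int((v+.5-y)*F)),1,col,-1)
z0=144-24.5
draw(np.c_[C*60+[501,28.8],np.full(60,z0)],(0,0,255))
draw(np.c_[C*60+[501,28.8],np.full(60,z0+10)],(0,255,255))
draw(np.c_[C*38+[501.3,29.2],np.full(60,51)],(0,0,255))
cv2.imwrite("pics/g3.png",i)
```

```text
(no output)
```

View pics/g3.png

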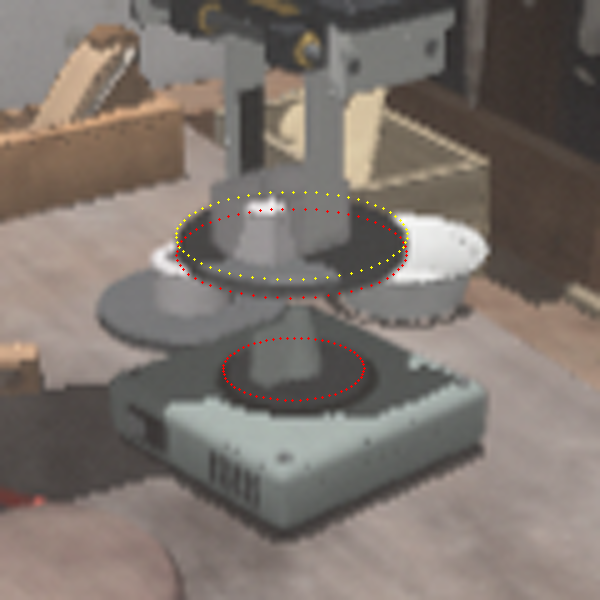

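Run:
```python
from h import *
import pickle
d=pickle.load(open("c0.pkl","rb"))
for n,(x0,x1,y0,y1) in(("scene",(255,345,175,230)),("top",(270,350,155,240))):
    c=d[n];im=c["color"].astype(int);r,g,b=im[...,0],im[...,1],im[...,2]
    m=np.zeros(r.shape,bool);m[y0:y1,x0:x1]=True
    gm=(g-r>6)&m
    k=largest(gm);f=np.zeros(r.shape,np.uint8);cv2.drawContours(f,[cv2.convexHull(k)],-1,1,-1)
    hole=f.astype(bool)&~(g-r>6)
    hole=cv2.morphologyEx(hole.astype(np.uint8),cv2.MORPH_OPEN,np.ones((3,3)))
    h=largest(hole);print(n,"hole bbox",cv2.boundingRect(h))
    for z in(45,51):
        w=cast(c,cv2.convexHull(h),z)[:,:2].astype(np.float32);print(z,cv2.fitEllipse(w))
    w=cast(c,k,45)[:,:2].astype(np.float32);print(cv2.minAreaRect(w))
c=d["scene"]
J=(proj(c,[[501,29,51],[511,29,51],[501,39,51],[501,29,61]]));print(J-J[0])
i=cv2.resize(c["color"][165:235,255:345,::-1],(800,622),interpolation=cv2.INTER_CUBIC)[:600];cv2.imwrite("pics/z3.png",i)
```

```text
scene hole bbox (283, 183, 33, 21)
45 ((508.9992980957031, 38.659507751464844), (85.66886138916016, 125.53433990478516), 150.22988891601562)
51 ((503.10174560546875, 28.037654876708984), (84.53841400146484, 123.87786865234375), 150.22988891601562)
((497.4091796875, 20.30127716064453), (146.84535217285156, 149.37770080566406), 11.468545913696289)
top hole bbox (294, 182, 32, 31)
45 ((501.7720947265625, 28.939443588256836), (87.79682922363281, 88.8287582397461), 131.51873779296875)
51 ((501.1898193359375, 28.71887969970703), (87.38494873046875, 88.41206359863281), 131.51844787597656)
((501.1712646484375, 29.294815063476562), (144.6393585205078, 144.5470428466797), 10.94941234588623)
[[ 0.          0.        ]
 [ 3.22596255 -0.82321433]
 [-1.79727858 -1.40793219]
 [-0.038543   -3.33820916]]
```

View pics/z3.png

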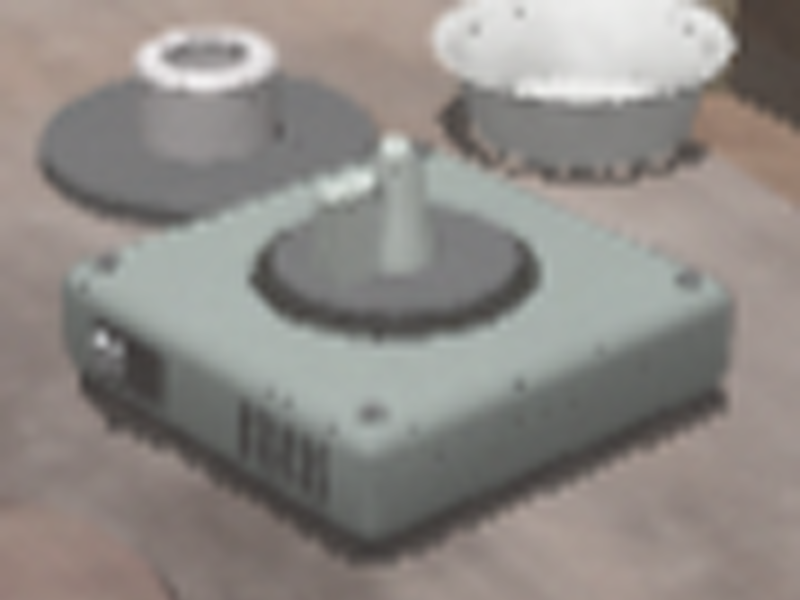

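The held disc fits its predicted outline. The spindle stands about 1 px to the right of prediction in the scene view, so I'm shifting by part of that and starting down. Next I check the forces.

>>> arm_command:
  deltas:
    - {"xyz": [0.002, -0.0005, -0.01], "turn": [0, 0, 0]}
    - {"xyz": [0, 0, -0.015], "turn": [0, 0, 0]}
    - {"xyz": [0, 0, -0.01], "turn": [0, 0, 0]}
    - {"xyz": [0, 0, -0.008], "turn": [0, 0, 0]}
    - {"xyz": [0, 0, 0], "turn": [0, 0, 0]}

```text
clock: 7.3
eef_pos: [498.0, 28.0, 100.8]
eef_rot: [3.141, -0.001, -2.95]
wrist_force: [0.1, 0.4, -4.2]
finger_gap: 49.5
```

>>> arm_command:
  deltas:
    - {"xyz": [0, 0, -0.004], "turn": [0, 0, 0]}
    - {"xyz": [0, 0, -0.004], "turn": [0, 0, 0]}
    - {"xyz": [0, 0, -0.003], "turn": [0, 0, 0]}
    - {"xyz": [0, 0, 0], "turn": [0, 0, 0]}

```text
clock: 7.8
eef_pos: [498.2, 28.0, 90.3]
eef_rot: [3.142, -0.0, -2.95]
wrist_force: [-0.1, -0.2, -3.6]
finger_gap: 49.7
```

>>> arm_command:
  deltas:
    - {"xyz": [0, 0, -0.003], "turn": [0, 0, 0]}
    - {"xyz": [0, 0, -0.003], "turn": [0, 0, 0]}
    - {"xyz": [0, 0, -0.002], "turn": [0, 0, 0]}
    - {"xyz": [0, 0, 0], "turn": [0, 0, 0]}

```text
clock: 8.3
eef_pos: [498.2, 28.0, 82.3]
eef_rot: [3.142, -0.0, -2.95]
wrist_force: [0.2, 0.4, -4.0]
finger_gap: 49.9
```

Run:
```python
from cell import *
import cv2,numpy as np
s=read_state();print(s["eef_pos"],s["wrist_force"],s["moment"])
i=camera("scene")["color"][:,:,::-1];i=cv2.resize(i[130:230,250:350],(600,600),interpolation=cv2.INTER_CUBIC);cv2.imwrite("pics/g4.png",i)
```

```text
[498.20547576  28.01993826  82.27258832] [ 0.20261154  0.43325806 -4.04561545] [-0.00484135  0.01947696  0.00927068]
```

View pics/g4.png

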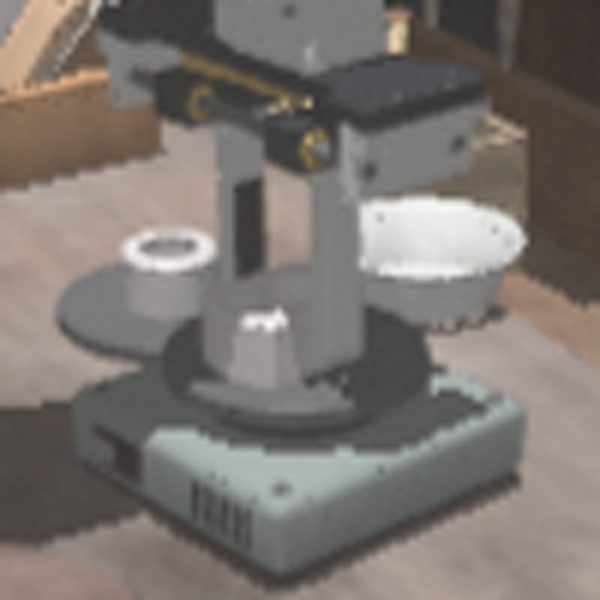

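No contact yet, and the disc is going down level over the spindle. Continuing gently.

>>> arm_command:
  deltas:
    - {"xyz": [0, 0, -0.002], "turn": [0, 0, 0]}
    - {"xyz": [0, 0, -0.002], "turn": [0, 0, 0]}
    - {"xyz": [0, 0, 0], "turn": [0, 0, 0]}

```text
clock: 8.72
eef_pos: [498.2, 28.0, 78.2]
eef_rot: [3.142, -0.0, -2.95]
wrist_force: [1.1, -0.1, -4.9]
finger_gap: 49.3
```

>>> arm_command:
  deltas:
    - {"xyz": [0, 0, -0.0015], "turn": [0, 0, 0]}
    - {"xyz": [0, 0, -0.001], "turn": [0, 0, 0]}
    - {"xyz": [0, 0, 0], "turn": [0, 0, 0]}

```text
clock: 9.1
eef_pos: [498.2, 28.0, 75.9]
eef_rot: [3.142, -0.0, -2.95]
wrist_force: [0.5, -0.5, -4.6]
finger_gap: 49.6
```

>>> arm_command:
  deltas:
    - {"xyz": [0, 0, -0.001], "turn": [0, 0, 0]}
    - {"xyz": [0, 0, 0], "turn": [0, 0, 0]}

```text
clock: 9.35
eef_pos: [498.4, 28.0, 75.5]
eef_rot: [-3.142, 0.0, -2.95]
wrist_force: [-3.9, -0.3, 4.6]
finger_gap: 49.8
```

>>> arm_command:
  deltas:
    - {"xyz": [0, 0, -0.0005], "turn": [0, 0, 0]}
    - {"xyz": [0, 0, 0], "turn": [0, 0, 0]}

```text
clock: 9.6
eef_pos: [498.4, 28.0, 75.5]
eef_rot: [-3.141, 0.0, -2.95]
wrist_force: [-7.1, -0.1, 12.7]
finger_gap: 49.5
```

>>> arm_command:
  deltas:
    - {"xyz": [-0.001, 0, 0.0005], "turn": [0, 0, 0]}
    - {"xyz": [-0.0005, 0, 0], "turn": [0, 0, 0]}
    - {"xyz": [0, 0, 0], "turn": [0, 0, 0]}

```text
clock: 9.98
eef_pos: [497.6, 28.0, 75.5]
eef_rot: [-3.141, 0.002, -2.95]
wrist_force: [4.8, -0.5, 5.9]
finger_gap: 49.7
```

>>> arm_command:
  deltas:
    - {"xyz": [0, 0, -0.0005], "turn": [0, 0, 0]}
    - {"xyz": [0, 0, -0.0005], "turn": [0, 0, 0]}
    - {"xyz": [0, 0, 0], "turn": [0, 0, 0]}

```text
clock: 10.35
eef_pos: [497.6, 28.0, 75.5]
eef_rot: [-3.141, 0.002, -2.95]
wrist_force: [-1.6, -0.1, 19.8]
finger_gap: 49.7
```

It stops firmly at 75.5, the height expected when seated, and shifting sideways doesn't change that. Easing off and opening.

>>> arm_command:
  deltas:
    - {"xyz": [0, 0, 0.001], "turn": [0, 0, 0]}
    - {"xyz": [0, 0, 0], "turn": [0, 0, 0]}

```text
clock: 10.6
eef_pos: [497.3, 28.0, 75.5]
eef_rot: [-3.141, 0.001, -2.95]
wrist_force: [1.7, -0.9, 8.9]
finger_gap: 49.6
```

>>> arm_command:
  deltas:
    - {"xyz": [0, 0, 0], "turn": [0, 0, 0]}
    - {"xyz": [0, 0, 0], "turn": [0, 0, 0]}
    - {"xyz": [0, 0, 0], "turn": [0, 0, 0]}
    - {"xyz": [0, 0, 0], "turn": [0, 0, 0]}
    - {"xyz": [0, 0, 0], "turn": [0, 0, 0]}
    - {"xyz": [0, 0, 0], "turn": [0, 0, 0]}
  gripper: 0

```text
clock: 11.35
eef_pos: [496.8, 28.0, 74.9]
eef_rot: [-3.142, -0.0, -2.95]
wrist_force: [-0.4, -0.2, 0.3]
finger_gap: 93.9
```

>>> arm_command:
  deltas:
    - {"xyz": [0, 0, 0.015], "turn": [0, 0, 0]}
    - {"xyz": [0, 0, 0.03], "turn": [0, 0, 0]}
    - {"xyz": [0, 0, 0.05], "turn": [0, 0, 0]}
    - {"xyz": [0, 0, 0.05], "turn": [0, 0, 0]}
    - {"xyz": [0, -0.04, 0], "turn": [0, 0, 0]}
    - {"xyz": [0, -0.05, 0], "turn": [0, 0, 0]}
    - {"xyz": [0, -0.05, 0], "turn": [0, 0, 0]}
    - {"xyz": [0, -0.05, 0], "turn": [0, 0, 0]}
    - {"xyz": [0, -0.05, 0], "turn": [0, 0, 0]}
    - {"xyz": [0, 0, 0], "turn": [0, 0, 0]}

```text
clock: 12.6
eef_pos: [496.3, -214.5, 220.7]
eef_rot: [-3.141, 0.0, -2.954]
wrist_force: [0.4, -0.3, 0.2]
finger_gap: 94.0
```

Run:
```python
from cell import *
import cv2,numpy as np
L=[]
for n,(x,y,w) in(("scene",(250,145,90)),("top",(265,150,90))):
    i=camera(n)["color"][:,:,::-1]
    L.append(cv2.resize(i[y:y+w,x:x+w],(400,400),interpolation=cv2.INTER_CUBIC))
cv2.imwrite("pics/e1.png",np.hstack(L));s=read_state();print(s["eef_pos"],s["wrist_force"],s["clock"])
```

```text
[ 496.66193983 -211.86442422  220.55626197] [-0.19651469  0.92753879  0.41475371] 12.7
```

View pics/e1.png

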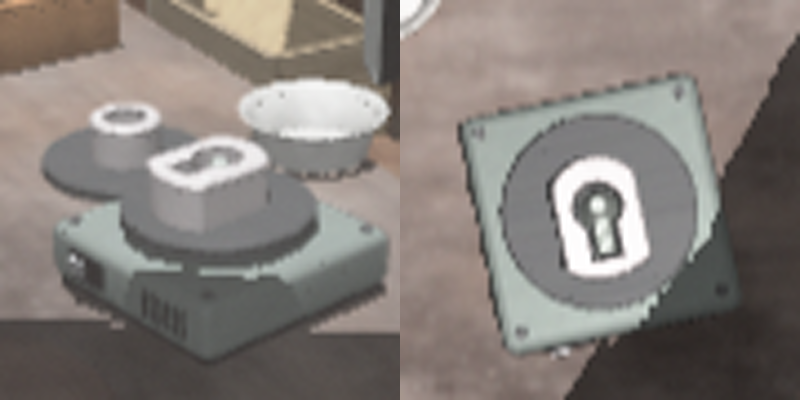

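Both views show the disc flat on the flange, with the spindle centred in the bore and the key inside the keyway. I'll make one numeric check of height and yaw.

Run:
```python
from cell import *
from h import *
for n,(x0,x1,y0,y1) in(("scene",(280,315,170,200)),("top",(290,330,180,220))):
    c=camera(n);im=c["color"];m=np.zeros(im.shape[:2],np.uint8);m[y0:y1,x0:x1]=(im.min(2)>185)[y0:y1,x0:x1]
    k=largest(m)
    for z in(87,91,95): print(n,z,cv2.minAreaRect(cast(c,k,z)[:,:2].astype(np.float32)))
```

```text
scene 87 ((498.4980773925781, 32.129764556884766), (71.38851165771484, 52.73119354248047), 11.461738586425781)
scene 91 ((494.2679443359375, 24.39116668701172), (70.69659423828125, 52.22010040283203), 11.461761474609375)
scene 95 ((490.03790283203125, 16.652570724487305), (70.00466918945312, 51.70901107788086), 11.461783409118652)
top 87 ((495.6463623046875, 27.828432083129883), (70.36067199707031, 48.16192626953125), 10.911672592163086)
top 91 ((495.2647705078125, 27.679988861083984), (70.13317108154297, 48.00618362426758), 10.911686897277832)
top 95 ((494.88323974609375, 27.53154754638672), (69.9056625366211, 47.8504524230957), 10.911675453186035)
```

```bash
python3 -c "
from cell import *
print(sign_off())"
```

```text
the job is handed in; nothing more can be done
None
```

The keyed disc is on the spindle with its keyway over the key, flat on the flange. I let go of it, moved the arm clear, and handed the job in at about 13 s. I never touched the plain disc.

- **Seating force:** going down, it stopped firmly with the tool at z = 75.5 mm, the height expected for the disc at home. It did not go lower under about 20 N or when shifted sideways.
- **Final pictures:** the key is inside the keyway. The hub's yaw reads 10.9° (top) and 11.5° (scene), modulo 180°, against the housing's 10.9°.
- **Height:** the two views agree best with the hub top at about 89–90 mm, where 91 mm is nominal. That is within calibration error.
- **Disagreement:** before lowering, the scene view put the spindle about 3 mm from the top view's estimate. I split the difference, and there was a side force of up to about 7 N at first contact. I shifted about 1.5 mm to relieve it before releasing.

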